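# Fit the lamp module in the light source's bayonet socket

### The arm

A 7-joint arm with a two-finger parallel gripper is mounted at the origin on a cart in front of the work surface, level with it; the furniture and walls round the work are solid. World frame = base frame: x ahead of the robot, y to its left, z up, the work surface at z = 0. Lengths are in m, angles in rad, forces in N, time in s.
With the tool pointing down it reaches from about 0.425 to 0.95 m from the base axis. Payload 4.7 kg.
Tool frame: the origin (TCP) lies on the centre line of the jaws, within the pads' length; the fingertips stand robot.nose_length ahead of it and the grasp point (between the pads) lies 8 mm behind it (robot.nose_length is the distance from the TCP to the fingertips, in m); z points along the fingers, y is the line along which they close (so a half turn about z gives the same grasp; the last joint's range is limited). The gripper opens to 85 mm and grips with 20 to 120 N. Pads are 22 mm wide; open, the fingers measure 114 mm over their backs; the gripper's body (76 mm by 85 mm) begins 54 mm behind the grasp point. The pads swing forward as they close: fully open they stand 13 mm farther back than shut.
Start: joints at [1.247, 0.469, -0.049, 1.532, 0.024, 1.141, -0.082], TCP at [0.196, -0.646, 0.242] pointing down, gripper open.
Joint ranges: [-2.59, 2.59], [-0.33, 1.99], [-1.39, 1.29], [0.1, 2.45], [-1.04, 4.18], [0.21, 1.99], [-2.66, 2.66]. Speed limits (rad/s): [2.57, 2.57, 3.14, 3.14, 3.14, 3.14, 3.14].

### API

Orientations are given as [roll, pitch, yaw] about the fixed x, y, z axes, in that order (R = Rz(yaw) Ry(pitch) Rx(roll)).
In Python, from plant import robot gives the robot as it stands. Calls block until the motion is done:
- robot.goto(position, orientation): joint-space move of the TCP to a pose.
- robot.move_straight(position, vel=0.15, attitude=None, contact_N=None): straight line of the TCP; attitude=None keeps the orientation; vel is the mean speed in m/s. With contact_N (N) it stops when the force on the tool has changed by that much, and returns True; else False.
- robot.move_joints(angles): joint-space move.
- robot.grip(opening, strength=None): opening from 0.0 (shut) to 1.0 (fully open); strength is the grip in N (None keeps the last); returns when the fingers have stopped.
- robot.sleep(seconds).
- robot.inverse_kinematics(position, orientation): joint angles nearest the present ones, or None.
- robot.sense(): the state.
- robot.grab_frame(name): name is "scene" or "side" or "wrist"; returns a dict with "image" (400x640x3 uint8, red, green, blue), "range_z" (400x640 float32, m along the optical axis (not along the pixel's ray), 0 where there is no reading), "fx", "fy", "cx", "cy" (pixels), "R" (3x3) and "t" (3): a world point X has camera coordinates R X + t. Camera axes: x right, y down, z forward; pixel columns grow to the right and rows downward; lengths in m; the calibration is good to about 2 mm. A picture is of the moment at which its call begins.
A pose or a line that the arm cannot do raises robot.IKError and nothing moves.
- robot.close_job(): hands the job in; it is judged then, once.
The state is a dict: "t": time; "joint_pos": joint angles; "joint_velocities": joint speeds; "effort": joint torques, N m; "tcp_pos": TCP position; "tcp_rot": TCP orientation; "wrist_force": force on the tool from outside, world axes, zero at the start; "torque": the same for the moment, N m; "opening": opening from 0.0 (shut) to 1.0 (fully open); "gripper_force": force on a finger pad.
Only numpy, scipy, OpenCV 4.12 (cv2) and the standard library are available. Lean on these libraries where they do the work, as an engineer would, in place of code of your own. Each camera call takes 0.05 s, during which the arm holds its last target. There are 200 camera calls.

### The job

Fit the spare lamp module into the lamp socket on top of the microscope's light source: let its two lugs drop into the notches of the steel collar, push it down against the spring, turn it clockwise a quarter turn to the stop, and let the spring lift it until it is locked. Leave it standing there on its own, and do not shift the specimen cup or the little oil bottle.

Things in the scene. Friction and masses are not known exactly. Their poses are not given: they have to be found in the camera images.
- lamp_mid (a point): Loose LED lamp module, upright, 114 mm tall, 0.2 kg; point on its axis 57 mm above the foot, z up. Barrel 38 mm across up to 40 mm, its lowest 8 mm a cone, 30 mm at the foot; brass lugs at +x and -x (8 to 14 mm above the foot, 10 mm wide, reaching 26.5 mm out, lower edges bevelled). Flange 66 mm across, 40 to 45 mm up, a white pointer over each lug; fins 56 mm across up to 69 mm.
- lamp_grip (a point): The lamp module's round ribbed black grip, 47 mm across, 69 to 114 mm above the foot, to be grasped from above in any direction; this point is on its axis, 94 mm above the foot; x runs through the lugs. A white dash on top marks the +x lug. The module fits the socket either way round.
- light_source: Fixed light source of the microscope: white case 150 x 124 x 78 mm with black front panel; origin at the centre of its underside, x to its back, z up. The lamp socket, a steel collar 72 mm across, is in its top, on an upright axis 12 mm behind the centre.
- socket (a point): On the socket's axis, at the top of the collar's ledge, 84 mm up. The ledge (hole 43 mm, 10 mm thick) has two opposite notches 13 mm wide. Their line is set anew on each unit, up to 0.45 rad either way from this x axis, not measured: feel for it (the module sinks where lugs meet notches) or see it (white dot outside each). A lip 6 mm high, bore 57 mm, bevelled to 63 mm, centres the lugs.
- seat (a point): On the socket's axis, 19 mm below the ledge's top: here the foot stands once locked. A spring plate 8 mm below the ledge's top pushes the foot up: 3 N, plus 0.5 N per mm, bottom stop 21 mm deeper. With the foot 5 mm or more below this point the module turns clockwise (seen from above) 90 degrees from the notches to a solid stop; let go there, its lugs rise 5 mm into recesses. Unlocked it is pushed up 11 mm.
- cup_mid (a point): Specimen cup with a yellow cap, loose bystander, 60 mm across and 70 mm tall; this point is at its centre, 35 mm up. It and the lamp module stand one to the left and one to the right in front of the light source, either way round.
- oil_mid (a point): Small brown oil bottle with a black cap, loose bystander, 28 mm across and 66 mm tall, to the left of the light source; this point is at its centre, 33 mm up.

How it is judged:
By the outcome, as a careful person would: the job done as asked, in the order asked, and still so for the second after the job is handed in, with the robot touching nothing.
It also fails if it takes over 61 s, if anything falls off the work surface, if the arm or the gripper's body presses on something with over 40 N, if the wrist force passes 120 N, or if a joint passes its speed limit or range.

## Working session

There is one attempt and no reset: what is moved stays moved. The work goes in short steps, each a Python script; the robot and the scene stay as the last script left them, time stands still between calls to the robot, and variables do not carry over. Pictures are saved under pics/ and viewed, at most 10 in all, crops included, and the job is handed in when it is done.

```bash
ls; mkdir -p pics; python3 - <<'E'
from plant import robot
import cv2,pickle
print(robot.nose_length); s=robot.sense(); print(s)
for n in("scene","side"):
    f=robot.grab_frame(n); pickle.dump(f,open(f'{n}.pkl','wb')); cv2.imwrite(f'pics/{n}0.png',f['image'][:,:,::-1]); print(n,f['fx'],f['cx'],f['cy'],f['R'],f['t'])
E
```

```text
pics
0.011
{'t': 0.0, 'joint_pos': array([ 1.24709223,  0.46946493, -0.04853322,  1.53371783,  0.02410693,
        1.1410085 , -0.08226264]), 'joint_velocities': array([-1.38654295e-04, -8.73230384e-04, -7.14675296e-04,  7.64353832e-04,
        2.14722209e-04,  1.01811989e-03, -2.61029670e-05]), 'effort': array([-9.47546978e-04, -5.10311580e+01, -4.69728280e-02, -2.37716103e+01,
        1.06433782e-02,  7.40149990e-03,  1.22122110e-06]), 'tcp_pos': array([ 0.19592826, -0.64533638,  0.24123526]), 'tcp_rot': array([-3.13958247e+00,  1.09400977e-04,  2.94821546e-01]), 'wrist_force': array([-1.14222894,  0.79807927, -0.2471287 ]), 'torque': array([-0.01026938,  0.04940029,  0.03992774]), 'gripper_force': 0.0, 'opening': 0.9994225724217747}
scene 416.5968419535963 316.2749382952547 202.57997914704143 [[-0.75136885 -0.65986634  0.00461086]
 [-0.25346229  0.28214397 -0.92528463]
 [ 0.60926326 -0.69639873 -0.37924542]] [0.33122756 0.24641474 0.49918653]
side 453.4092127127339 319.74967651707016 206.96222278879702 [[-0.90415224 -0.42672564 -0.0203458 ]
 [-0.21881952  0.50348941 -0.83583278]
 [ 0.36691517 -0.75126802 -0.54860698]] [0.40926101 0.22707109 0.77220818]
```

View pics/scene0.png

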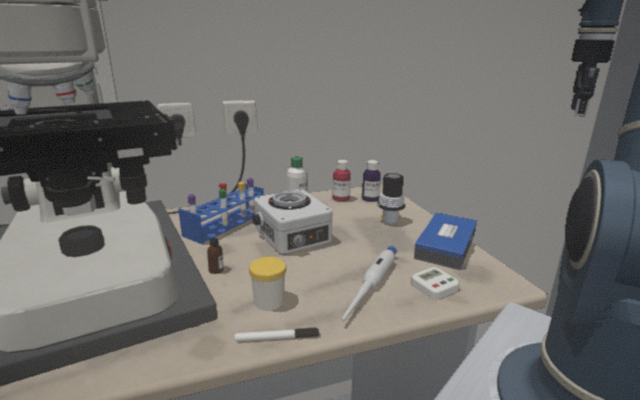

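View pics/side0.png

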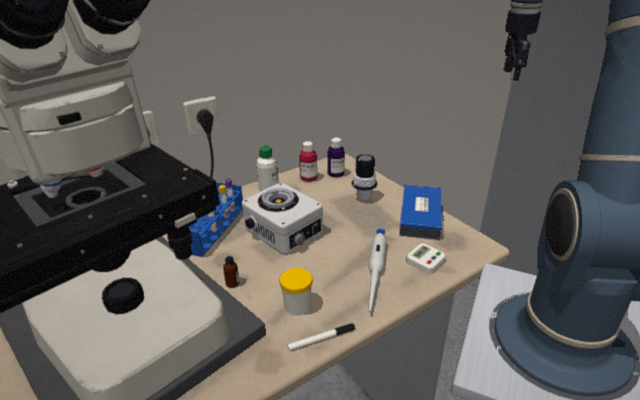

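Both views show the lamp at right (scene 392,198; side 365,178), the socket on the white case (scene 290,200; side 278,199), the cup at (268,283) and the oil bottle at (215,256).

```bash
cat > h.py <<'E'
import numpy as np,cv2,pickle
def deproj(f,u,v,r=1):
    z=f['range_z'][int(v)-r:int(v)+r+1,int(u)-r:int(u)+r+1]; z=np.median(z[z>0]) if (z>0).any() else np.nan
    return f['R'].T@(np.array([(u-f['cx'])/f['fx']*z,(v-f['cy'])/f['fy']*z,z])-f['t'])
def P(f):
    return np.array([[f['fx'],0,f['cx']],[0,f['fy'],f['cy']],[0,0,1]])@np.c_[f['R'],f['t']]
def tri(f,p,g,q):
    X=cv2.triangulatePoints(P(f),P(g),np.array(p,float).reshape(2,1),np.array(q,float).reshape(2,1)); return (X[:3]/X[3]).ravel()
def onplane(f,u,v,zw):
    c=-f['R'].T@f['t']; d=f['R'].T@np.array([(u-f['cx'])/f['fx'],(v-f['cy'])/f['fy'],1]); return c+d*(zw-c[2])/d[2]
def cloud(f):
    v,u=np.mgrid[0:400,0:640]; z=f['range_z']
    return (np.stack([(u-f['cx'])/f['fx']*z,(v-f['cy'])/f['fy']*z,z],-1)-f['t'])@f['R']
E
python3 - <<'E'
from h import *
np.set_printoptions(precision=4,suppress=True)
a,b=[pickle.load(open(n+'.pkl','rb')) for n in('scene','side')]
for n,p,q in(('lamptop',(393,177),(366,158)),('sock',(290,200),(279,199)),('cup',(268,266),(296,279)),('oil',(214,241),(230,260))):
    print(n,deproj(a,*p),deproj(b,*q),tri(a,p,b,q))
E
cat > mv.py <<'E'
E
python3 - <<'E'
import cv2,numpy as np
a=cv2.imread('pics/scene0.png');b=cv2.imread('pics/side0.png')
c=lambda i,x,y:cv2.resize(i[y:y+100,x:x+130],None,fx=3,fy=3,interpolation=cv2.INTER_CUBIC)
cv2.imwrite('pics/c1.png',np.vstack([np.hstack([c(a,235,160),c(b,225,165)]),np.hstack([c(a,330,150),c(b,300,135)])]))
E
```

```text
lamptop [ 0.4624 -0.2849  0.1149] [ 0.4652 -0.2954  0.1143] [ 0.4657 -0.2936  0.1135]
sock [ 0.6054 -0.1     0.0761] [ 0.5995 -0.0991  0.0765] [ 0.5939 -0.0893  0.083 ]
cup [0.4446 0.1129 0.0695] [0.4442 0.114  0.0699] [0.4445 0.1133 0.0695]
oil [0.5893 0.1125 0.0639] [0.5883 0.1124 0.0638] [0.5871 0.1139 0.0653]
```

View pics/c1.png

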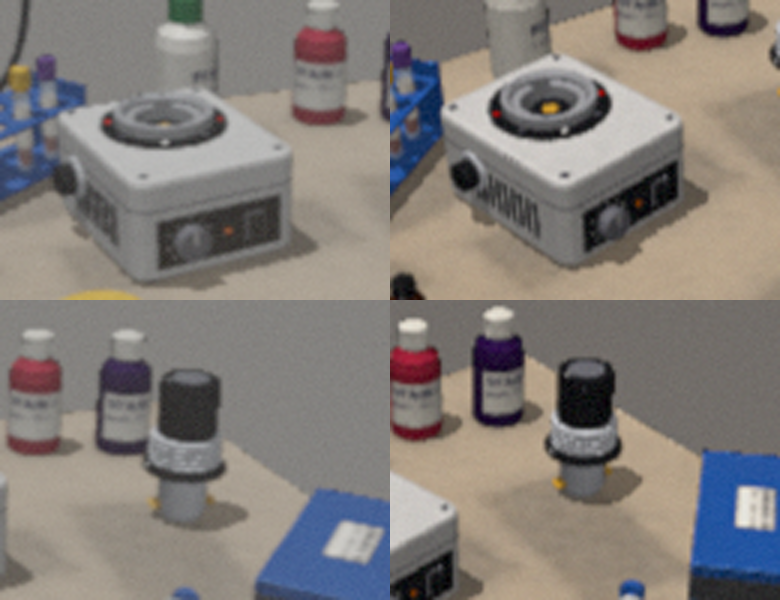

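The crop shows the collar with white dots outside it (side crop 565,130 near, opposite at the rear) and red dots near 90° to them. The lamp stands upright with brass lugs left and right. Next I'll look with the wrist camera from above.

```bash
python3 - <<'E'
from plant import robot
from h import *
np.set_printoptions(precision=4,suppress=True)
out=[]
for i,(p) in enumerate([(0.50,-0.27,0.30),(0.44,-0.27,0.30),(0.57,-0.09,0.27),(0.52,-0.09,0.27)]):
    robot.goto(p,[np.pi,0,0]); robot.sleep(.2); f=robot.grab_frame("wrist"); pickle.dump(f,open(f'w{i}.pkl','wb'))
    s=robot.sense();print(s['t'],s['tcp_pos'],s['tcp_rot'],s['joint_pos'],'cam',-f['R'].T@f['t'],f['R'][2])
    out.append(f['image'][:,:,::-1])
o=np.vstack([np.hstack(out[:2]),np.hstack(out[2:])])
cv2.imwrite('pics/w.png',cv2.resize(o,(800,500),interpolation=cv2.INTER_AREA))
E
```

```text
2.125 [ 0.4997 -0.2707  0.2998] [-3.1416  0.0003 -0.0013] [ 0.5975  0.2593 -0.2161  1.7083  0.0596  1.1806 -1.2064] cam [ 0.58   -0.2713  0.4322] [-0.3149  0.0006 -0.9491]
2.725 [ 0.4409 -0.2698  0.2999] [-3.1413 -0.0004  0.0011] [ 0.6504  0.171  -0.2092  1.819   0.0382  1.1553 -1.1409] cam [ 0.5212 -0.27    0.4325] [-0.314  -0.0001 -0.9494]
3.875 [ 0.5696 -0.0917  0.2703] [ 3.1408 -0.0004 -0.0028] [ 0.3587  0.3075 -0.3437  1.7231  0.1138  1.13   -1.5924] cam [ 0.6498 -0.0926  0.4028] [-0.3143  0.0003 -0.9493]
4.4417 [ 0.5208 -0.09    0.2701] [-3.1413 -0.0006  0.    ] [ 0.3903  0.2268 -0.3527  1.8292  0.0869  1.1001 -1.5643] cam [ 0.601  -0.0905  0.4027] [-0.3137  0.0004 -0.9495]
```

View pics/w.png

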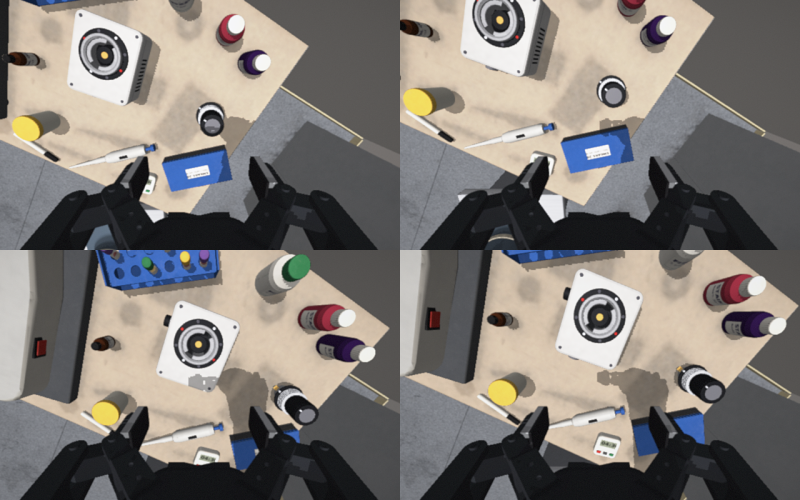

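```bash
python3 - <<'E'
from h import *
F=[pickle.load(open(f'w{i}.pkl','rb')) for i in range(4)]
def c(i,u,v):
    h,w=74,100
    x,y=u-w//2,v-h//2; print(i,x,y)
    return cv2.resize(F[i]['image'][y:y+h,x:x+w,::-1],None,fx=4,fy=4,interpolation=cv2.INTER_CUBIC)
cv2.imwrite('pics/c2.png',np.vstack([np.hstack([c(0,336,190),c(1,339,147)]),np.hstack([c(2,317,150),c(3,312,106)])]))
E
```

```text
0 286 153
1 289 110
2 267 113
3 262 69
```

View pics/c2.png

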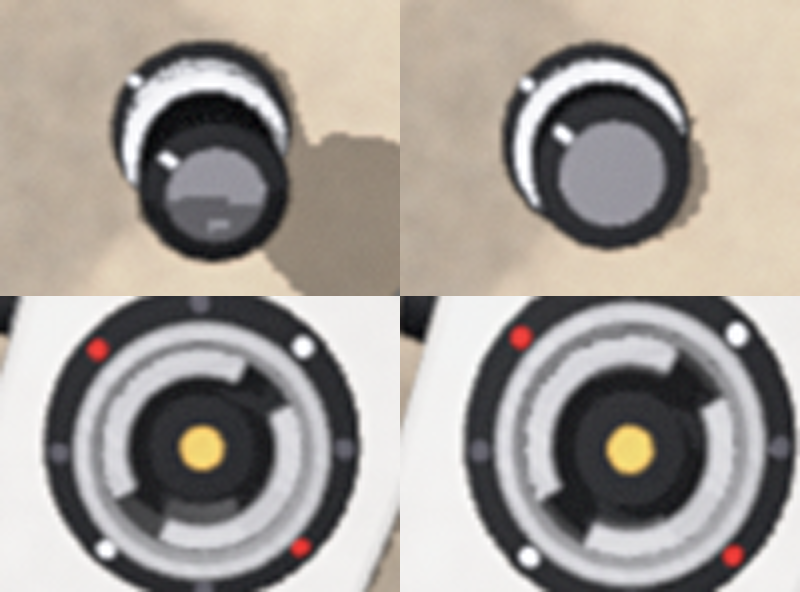

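The crops show the lamp top centre at w0 (213,186) and w1 (613,173), with the dash at (168,159) and (563,134). The white dots are at w2 (303,346)/(106,549) and w3 (737,334)/(529,557), and the red dots sit about 90° away from them.

```bash
python3 - <<'E'
from h import *
np.set_printoptions(precision=4,suppress=True)
F=[pickle.load(open(f'w{i}.pkl','rb')) for i in range(4)]
O=[(286,153,0,0),(289,110,400,0),(267,113,0,296),(262,69,400,296)]
px=lambda i,x,y:(O[i][0]+(x-O[i][2]+.5)/4-.5,O[i][1]+(y-O[i][3]+.5)/4-.5)
t=lambda i,p,j,q:tri(F[i],px(i,*p),F[j],px(j,*q))
print('lamp',t(0,(213,187),1,(613,172)),'dash',t(0,(168,159),1,(563,134)))
for i,p,d in((0,(213,187),(168,159)),(1,(613,172),(563,134))):
    a=onplane(F[i],*px(i,*p),.114);b=onplane(F[i],*px(i,*d),.114);print(a,b,np.arctan2(*(b-a)[1::-1]))
D=[((303,346),(737,334)),((106,549),(529,557)),((98,350),(522,337)),((301,547),(733,555))]
X=np.array([t(2,p,3,q) for p,q in D]);print(X,X.mean(0))
for k,i in((0,2),(1,3)):
    Y=np.array([onplane(F[i],*px(i,*d[k]),X[:,2].mean()) for d in D]);w=Y[0]-Y[1];r=Y[2]-Y[3];print(Y.mean(0),np.arctan2(w[1],w[0]),np.arctan2(r[1],r[0]))
# clouds
for i in(0,1):
    c=cloud(F[i]); m=(abs(c[...,0]-.465)<.05)&(abs(c[...,1]+.292)<.05)&(c[...,2]>.108)&(c[...,2]<.125);p=c[m];
    print('top',len(p),np.median(p[:,2]),cv2.minEnclosingCircle(p[:,:2].astype(np.float32)))
for i in(2,3):
    c=cloud(F[i]); m=(abs(c[...,0]-X[:,0].mean())<.1)&(abs(c[...,1]-X[:,1].mean())<.1)&(c[...,2]>.074)&(c[...,2]<.0815);p=c[m]
    print('case',cv2.minAreaRect(p[:,:2].astype(np.float32)),np.median(p[:,2]))
    m=(abs(c[...,0]-X[:,0].mean())<.05)&(abs(c[...,1]-X[:,1].mean())<.05)&(c[...,2]>.0875)&(c[...,2]<.096);p=c[m]
    print('lip',len(p),cv2.minEnclosingCircle(p[:,:2].astype(np.float32)),np.median(p[:,2]))
E
```

```text
lamp [ 0.4671 -0.298   0.1034] dash [ 0.4796 -0.2831  0.1135]
[ 0.4708 -0.2966  0.114 ] [ 0.4797 -0.283   0.114 ] 0.9936823169863077
[ 0.4688 -0.2977  0.114 ] [ 0.4796 -0.2832  0.114 ] 0.9305264834321567
[[ 0.6277 -0.1204  0.082 ]
 [ 0.5697 -0.0635  0.0823]
 [ 0.6269 -0.0633  0.0831]
 [ 0.5702 -0.121   0.0832]] [ 0.5986 -0.0921  0.0826]
[ 0.5986 -0.092   0.0826] -0.7753506681192149 0.7959527479519682
[ 0.5986 -0.0921  0.0826] -0.775493519062057 0.7935470359943848
top 1085 0.11490839891848828 ((0.4691869616508484, -0.29684698581695557), 0.023236585780978203)
top 1269 0.11488552847292162 ((0.46875911951065063, -0.2969699203968048), 0.02334507182240486)
case ((0.5880120396614075, -0.0877344161272049), (0.12391386181116104, 0.14867307245731354), 69.85101318359375) 0.07871760703621898
lip 1210 ((0.5985934138298035, -0.09171097725629807), 0.036214735358953476) 0.09037754763788147
case ((0.5874026417732239, -0.08750831335783005), (0.12392953038215637, 0.14996501803398132), 69.83935546875) 0.0787170080234104
lip 1403 ((0.5985368490219116, -0.09165769815444946), 0.0362032912671566) 0.09038319827490242
```

```bash
python3 - <<'E'
from plant import robot
from h import *
np.set_printoptions(precision=3,suppress=True)
F=[pickle.load(open(f'w{i}.pkl','rb')) for i in range(4)]
O=[(286,153,0,0),(289,110,400,0)]
px=lambda i,x,y:(O[i][0]+(x-O[i][2]+.5)/4-.5,O[i][1]+(y-O[i][3]+.5)/4-.5)
c=np.array([.4689,-.2969])
p,q=px(0,135,80),px(1,527,85)
for X in(tri(F[0],p,F[1],q),onplane(F[0],*p,.045),onplane(F[1],*q,.045)): print(X,np.arctan2(X[1]-c[1],X[0]-c[0]))
A,B=[pickle.load(open(n+'.pkl','rb')) for n in('scene','side')]
# lugs in the side/scene views (enlarged crop c1, 3x): scene (153,503),(210,498) ; side (558,483),(609,468)
for f,l,r in((A,(330+153/3,150+203/3),(330+210/3,150+198/3)),(B,(300+168/3,135+183/3),(300+219/3,135+168/3))):
    a,b=onplane(f,*l,.011),onplane(f,*r,.011);print('lugs',a,b,np.arctan2(*(a-b)[1::-1]))
L,N=.91,-.775
for g in np.arange(-3.14,3.15,.3925):
    r=[]
    for pos,y in(((.4689,-.2969,.086),g),((.4689,-.2969,.19),g),((.5986,-.0919,.19),g+N-L+np.pi),((.5986,-.0919,.145),g+N-L+np.pi),((.5986,-.0919,.145),g+N-L+np.pi/2)):
        j=robot.inverse_kinematics(pos,[np.pi,0,y]); r.append(None if j is None else round(float(j[6]),2))
    print(round(g,2),r)
E
```

```text
[ 0.487 -0.274  0.042] 0.9141069368255471
[ 0.487 -0.274  0.045] 0.8997392736807326
[ 0.487 -0.274  0.045] 0.9074220985591296
lugs [ 0.482 -0.278  0.011] [ 0.454 -0.317  0.011] 0.9334223600107131
lugs [ 0.482 -0.279  0.011] [ 0.451 -0.319  0.011] 0.9089202687620531
-3.14 [1.31, 1.5, -2.58, -2.64, 1.1]
-2.75 [1.7, 1.9, -2.54, -2.5, 1.29]
-2.36 [-2.64, 2.29, -2.48, -2.49, 1.68]
-1.96 [-2.55, -2.62, -2.11, -2.13, 2.07]
-1.57 [-2.65, -2.65, -1.74, -1.76, -2.64]
-1.18 [-2.3, -2.28, -1.37, -1.39, -2.5]
-0.78 [-1.94, -1.91, -1.0, -1.03, -2.49]
-0.39 [-1.57, -1.54, -0.64, -0.67, -2.13]
0.0 [-1.21, -1.17, -0.28, -0.31, -1.76]
0.39 [-0.85, -0.8, 0.08, 0.04, -1.39]
0.79 [-0.5, -0.43, 0.44, 0.39, -1.03]
1.18 [-0.14, -0.06, 0.79, 0.74, -0.67]
1.57 [0.2, 0.3, 1.14, 1.09, -0.31]
1.96 [0.55, 0.67, 1.35, 1.28, 0.04]
2.36 [0.9, 1.03, 1.74, 1.68, 0.39]
2.75 [1.24, 1.39, 2.13, 2.07, 0.74]
3.14 [1.58, 1.74, -2.58, -2.65, 1.09]
```

```bash
python3 - <<'E'
from plant import robot
from h import *
np.set_printoptions(precision=3,suppress=True)
F=pickle.load(open('w0.pkl','rb'));c=cloud(F).reshape(-1,3);d=c[:,:2]-[.4689,-.2969];r=np.hypot(*d.T)
m=(c[:,2]>.05)&(c[:,2]<.2)&(r>.035)&(r<.12)
print(m.sum(), r[m].min() if m.any() else '', c[m][::max(1,m.sum()//6)])
g=.6
robot.goto((.4689,-.2969,.17),[np.pi,0,g])
s=robot.sense();print(s['t'],s['tcp_pos'],s['wrist_force'])
if m.any() and r[m].min()<.085: raise SystemExit('near')
print(robot.move_straight((.4689,-.2969,.087),vel=.08,contact_N=8))
robot.grip(0.0,60)
s=robot.sense();print(s['t'],s['tcp_pos'],s['opening'],s['gripper_force'],s['wrist_force'])
robot.move_straight((.4689,-.2969,.22),vel=.12)
s=robot.sense();print(s['t'],s['tcp_pos'],s['tcp_rot'],s['opening'],s['wrist_force'])
a,b=robot.grab_frame('scene'),robot.grab_frame('side')
pickle.dump((a,b),open('lift.pkl','wb'))
k=lambda f:cv2.resize(f['image'][60:210,310:440,::-1],None,fx=3,fy=3,interpolation=cv2.INTER_CUBIC)
cv2.imwrite('pics/lift.png',np.hstack([k(a),k(b)]))
E
```

```text
0  []
5.375 [ 0.47  -0.296  0.17 ] [ 0.48   0.698 -0.723]
False
7.0083 [ 0.469 -0.297  0.088] 0.5337708190841569 61.58700942993164 [-0.854  0.974  3.64 ]
8.2667 [ 0.468 -0.297  0.219] [-3.14   0.001  0.6  ] 0.5351141093855016 [-0.231 -0.03  -2.49 ]
```

View pics/lift.png

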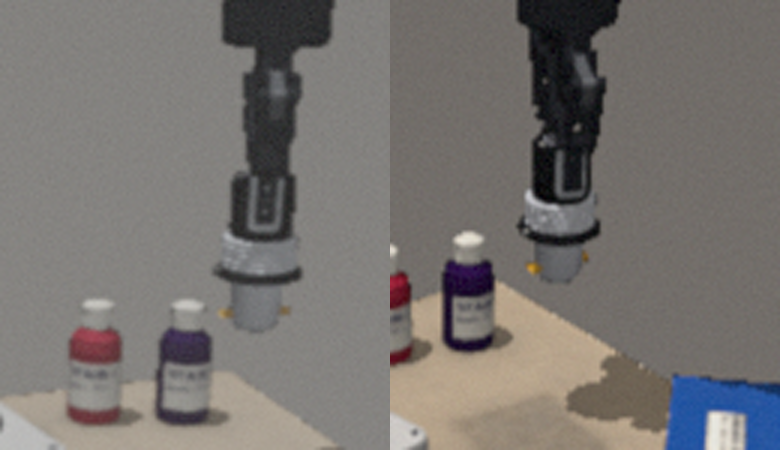

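The lamp is lifted upright with its lugs intact (scene crop 222–288,312). Now for the insertion.

```bash
python3 - <<'E'
from plant import robot
from h import *
np.set_printoptions(precision=4,suppress=True)
x,y,Y=.5986,-.0919,2.0566
def st(n,r=''):
    s=robot.sense();print(n,r,round(s['t'],2),s['tcp_pos'],s['tcp_rot'],s['wrist_force'],s['torque'],s['joint_pos'][6]);return s
robot.goto((x,y,.22),[np.pi,0,Y]);robot.sleep(.3);s=st('above')
r=robot.move_straight((x,y,.172),vel=.08,contact_N=10);st('lip',r)
r=robot.move_straight((x,y,.156),vel=.02,contact_N=14);robot.sleep(.2);st('down',r)
E
```

```text
above  9.62 [ 0.5983 -0.093   0.22  ] [-3.1412  0.0005  2.0545] [-0.4256  0.3371 -2.7437] [-0.0122  0.0193  0.0031] 0.30061384714604333
lip False 10.38 [ 0.5989 -0.0917  0.1721] [3.1411 0.0001 2.0568] [ 0.6414  0.504  -1.8001] [-0.0532 -0.0412 -0.0383] 0.26811790400187846
down False 11.53 [ 0.5987 -0.092   0.1562] [3.1413 0.0003 2.0565] [-2.0385 -0.306   4.2795] [-0.1646  0.3435 -0.0432] 0.25640520349780177
```

The force matches the spring alone, so the lugs are in the notches. Next I push down and turn clockwise.

```bash
python3 - <<'E'
from plant import robot
from h import *
np.set_printoptions(precision=4,suppress=True)
x,y,Y=.5986,-.0919,2.0566
def st(n,r=''):
    s=robot.sense();print(n,r,round(s['t'],2),s['tcp_pos'],s['tcp_rot'][2],s['wrist_force'],s['torque']);return s
z=.1452
r=robot.move_straight((x,y,z),vel=.02,contact_N=25);robot.sleep(.2);st('pushed',r)
if r: raise SystemExit
for k in range(1,8):
    robot.goto((x,y,z),[np.pi,0,Y-k*.2]);s=st(k)
    if abs(s['torque'][2])>1.2 or np.hypot(*s['wrist_force'][:2])>25: break
E
```

```text
pushed False 12.42 [ 0.5988 -0.092   0.1461] 2.056539666587502 [-2.4359 -0.1657  9.0078] [-0.2051  0.8099 -0.0114]
1  12.71 [ 0.5994 -0.0917  0.1464] 1.8562158505154884 [-1.1117 -0.5536  8.9307] [-0.0977  0.4828 -0.106 ]
2  13.0 [ 0.5998 -0.0916  0.1465] 1.6562836025745669 [-1.5115 -0.2567  8.0002] [-0.0342  0.3476 -0.1039]
3  13.29 [ 0.6    -0.0916  0.1466] 1.456439400979391 [-0.824  -0.0409  8.7623] [-0.0925  0.2786 -0.0747]
4  13.58 [ 0.6001 -0.0916  0.1466] 1.2564279136144738 [-0.9387 -0.8375  8.3724] [-0.0949  0.1845 -0.0218]
5  13.88 [ 0.6003 -0.0917  0.1467] 1.0564415570672514 [-0.1309 -1.0213  8.6989] [-0.0844  0.1658 -0.0233]
6  14.17 [ 0.6003 -0.0917  0.1467] 0.8564509230441348 [-0.1847 -0.2256  8.8738] [-0.0873  0.1641 -0.0645]
7  14.46 [ 0.6003 -0.0918  0.1467] 0.6563591393772306 [-0.4137 -0.7081  9.0039] [-0.1317  0.1932 -0.0634]
```

```bash
python3 - <<'E'
from plant import robot
from h import *
np.set_printoptions(precision=4,suppress=True)
x,y,z,Y=.5986,-.0919,.1452,2.0566
def st(n,r=''):
    s=robot.sense();print(n,r,round(s['t'],2),s['tcp_pos'],s['tcp_rot'][2],s['wrist_force'],s['torque']);return s
for a in np.arange(1.44,1.70,.03):
    robot.goto((x,y,z),[np.pi,0,Y-a]);robot.sleep(.1);s=st(round(a,3))
    if abs(s['torque'][2])>.5: break
E
```

```text
1.44  14.81 [ 0.6003 -0.0918  0.1467] 0.6164812032527089 [-0.1863 -0.6617  8.7536] [-0.0769  0.1252 -0.0506]
1.47  15.16 [ 0.6003 -0.0918  0.1467] 0.5865675266935 [-0.1462  0.0408  8.9333] [-0.1239  0.153  -0.0058]
1.5  15.51 [ 0.6003 -0.0919  0.1467] 0.5564997966522289 [ 0.9584 -0.8075  9.63  ] [-0.1     0.154  -0.0602]
1.53  15.86 [ 0.6003 -0.0919  0.1467] 0.5265988697515434 [-0.1102 -0.3188  9.1436] [-0.0395  0.1109 -0.0025]
1.56  16.21 [ 0.6003 -0.0919  0.1467] 0.4965051078045466 [-0.9738 -0.5499  9.1069] [-0.0674  0.077  -0.0755]
1.59  16.56 [ 0.6003 -0.0919  0.1467] 0.4665785918075871 [-0.038  -0.2598  9.0374] [-0.0855  0.1329  0.0041]
1.62  16.91 [ 0.6002 -0.0917  0.1467] 0.43712929695878255 [-0.5828 -0.2135  8.7827] [-0.0107  0.1682  0.0126]
1.65  17.26 [ 0.6    -0.0912  0.1466] 0.40752005773859046 [-0.8332  0.382   9.1241] [0.1497 0.3001 0.1012]
1.68  17.61 [ 0.6    -0.091   0.1466] 0.3795903504039091 [-1.073   1.1221  9.46  ] [0.1789 0.3298 0.5292]
```

The stop was felt at about 1.65 rad. I'll ease the torque, let the spring lift the lamp, then release it.

```bash
python3 - <<'E'
from plant import robot
from h import *
np.set_printoptions(precision=4,suppress=True)
x,y,z,Y=.5986,-.0919,.1452,2.0566
def st(n,r=''):
    s=robot.sense();print(n,r,round(s['t'],2),s['tcp_pos'],s['tcp_rot'][2],s['wrist_force'],s['torque']);return s
A=Y-1.655
robot.goto((x,y,z),[np.pi,0,A]);st('eased')
for zz in(.148,.150,.152):
    robot.move_straight((x,y,zz),vel=.02,attitude=[np.pi,0,A]);robot.sleep(.1);st(zz)
E
```

```text
eased  17.86 [ 0.6    -0.0911  0.1466] 0.4027085796673642 [-1.0665  1.3337  8.6516] [0.1798 0.403  0.1416]
0.148  18.25 [ 0.5999 -0.0911  0.1491] 0.40263725798695593 [-0.0838  0.3726  7.4406] [0.2113 0.2439 0.1323]
0.15  18.6 [ 0.5998 -0.0911  0.1509] 0.40258226702507316 [0.4774 2.0555 7.0782] [0.2472 0.0427 0.0861]
0.152  18.95 [ 0.5997 -0.0912  0.1526] 0.4022302788664791 [1.4427 1.2832 5.3544] [ 0.4    -0.3664  0.1403]
```

```bash
python3 - <<'E'
from plant import robot
from h import *
np.set_printoptions(precision=4,suppress=True)
robot.grip(0.85);robot.sleep(.3)
s=robot.sense();print(s['t'],s['tcp_pos'],s['wrist_force'],s['opening'])
p=s['tcp_pos']
robot.move_straight((p[0],p[1],.26),vel=.1)
robot.goto((.53,-.09,.33),[np.pi,0,.2]);robot.sleep(.2)
f=robot.grab_frame('wrist');a=robot.grab_frame('scene');b=robot.grab_frame('side');print(robot.sense()['t'])
c=cloud(f);m=(np.hypot(c[...,0]-.5986,c[...,1]+.0919)<.04)&(c[...,2]>.165)&(c[...,2]<.21);q=c[m]
print(len(q),np.median(q[:,2]),np.ptp(np.percentile(q[:,2],[5,95])),cv2.minEnclosingCircle(q[:,:2].astype(np.float32)))
for n,g,uv in(('cup',a,(268,266)),('oil',a,(214,241)),('cup',b,(296,279)),('oil',b,(230,260))): print(n,deproj(g,*uv))
K=P(f)@[.5986,-.0919,.13,1];u,v=(K[:2]/K[2]).astype(int);print(u,v)
k=lambda g,x,y:cv2.resize(g['image'][y:y+110,x:x+130,::-1],(390,330),interpolation=cv2.INTER_CUBIC)
cv2.imwrite('pics/end.png',np.hstack([k(f,max(0,u-65),max(0,v-55)),k(b,215,130)]))
E
```

```text
19.6333 [ 0.5986 -0.0919  0.152 ] [ 0.9386 -0.7861 -0.7304] 0.8507797152405846
21.6917
1797 0.17994664310300032 0.0027008964733323815 ((0.5994214415550232, -0.09091513603925705), 0.023401934653520584)
cup [0.4453 0.1124 0.069 ]
oil [0.5892 0.1126 0.0639]
cup [0.4437 0.115  0.0709]
oil [0.5883 0.1124 0.0638]
331 116
```

View pics/end.png

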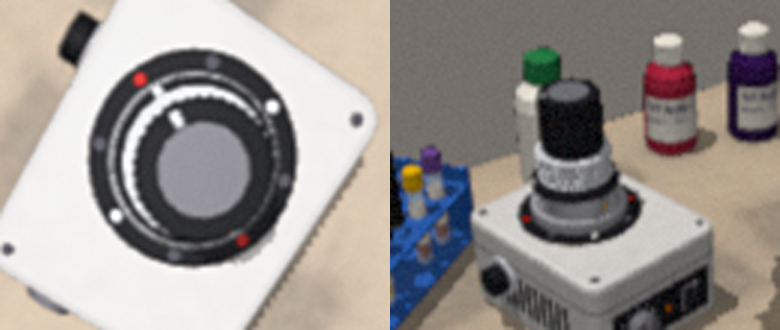

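The pointer lines up with the red (locked) dots. The top is at z = 0.180, which puts the foot at 0.065, the seat height. The lamp is upright, and the cup and oil bottle haven't moved.

```bash
python3 -c "
from plant import robot
print(robot.close_job())"
```

```text
the job is handed in; nothing more can be done
None
```

The lamp module is locked in its socket and standing on its own, at seat height with its pointer at the locked marks. The cup and oil bottle were not moved, and the job was handed in at about 22 s; no verdict was returned.

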